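# Reset the bench power unit

## Robot

A 6-joint arm with a two-finger parallel gripper is mounted at the origin on the work surface. World frame = base frame: x ahead of the robot, y to its left, z up, the work surface at z = 0. Lengths are in m, angles in rad, forces in N, time in s.
With the tool pointing down it reaches from about 0.225 to 0.725 m from the base axis. Payload 3.1 kg.
Tool frame: the origin (TCP) lies between the finger pads; the fingertips stand 19 mm ahead of it and the grasp point (between the pads) is the TCP; z points along the fingers, y is the line along which they close (so a half turn about z gives the same grasp; the last joint's range is limited). The gripper opens to 85 mm and grips with 20 to 120 N. Pads are 22 mm wide; open, the fingers measure 114 mm over their backs; the gripper's body (76 mm by 85 mm) begins 54 mm behind the grasp point. The pads swing forward as they close: fully open they stand 13 mm farther back than shut.
Start: joints at [1.054, 0.048, 0.099, 1.622, 0, 1.443], TCP at [0.199, 0.486, 0.25] pointing down, gripper open.
Joint ranges: [-2.91, 2.91], [-0.99, 1.94], [-1.21, 1.42], [-2.12, 2.29], [-1.49, 1.47], [-3.14, 3.14]. Speed limits (rad/s): [2.79, 2.79, 3.14, 3.14, 3.14, 3.14].

## Interface

Orientations are given as a unit quaternion [x, y, z, w].
In Python, from bench import monitor, optics, manip, cut_out, spot_point gives the robot as it stands.
- The arm moves only by the tool send_rows, never from a script. Its argument "increments" is one flat list of numbers, 7 for each row, row after row: the shift along the world's x, y, z in m, then the turn, a rotation vector about the world's x, y, z in rad, then the gripper command: -1 is fully open, 1 is shut, values between are in proportion. In form: [tx, ty, tz, ax, ay, az, fingers, tx, ty, tz, ax, ay, az, fingers, ...]. A call has 1 to 5 rows; each row is the pose to reach, as a shift and turn from the pose commanded when the call began; what a row does not reach only later rows make up. A row lasts 1/8 s, in which the tool goes at most 62.5 mm and 10.7 degrees, less where a joint would pass 70% of its speed; a pose out of reach is approached as far as the arm can. A call with a gripper value outside its range is refused whole. The fingers move at their own pace and stop on an object; "grip_force" is the grip in N (left out, the last holds). Time passes only in rows, so rows that repeat a pose let the fingers close. It gives the time, the measured TCP pose, the force, the opening and the grip force at its end, in the units of the state.
- monitor.read_state(): the state, without advancing time (a new reading comes with each control period).
- optics.grab_frame(name): name is "side" or "top" or "wrist"; returns the picture (384x512x3 uint8, red, green, blue); there is no depth.
- optics.camera_info(name): a dict with "intrinsics" (3x3 intrinsics, pixels), "D" ([k1, k2, p1, p2, k3] as OpenCV has them; the pictures are not rectified), "pose" (4x4, takes a point from camera to world coordinates); the wrist camera has in their place "mount" (4x4, takes a point from camera to tool coordinates, whose origin is the TCP and whose axes are the flange's). Camera axes: x right, y down, z forward; pixel columns grow to the right and rows downward; lengths in m; the calibration is good to about 2 mm. A picture is of the moment at which its call begins: read the wrist's pose just before it. camera_info takes no time and is no camera call.
- manip.job_done(): hands the job in; it is judged then, once.
Trained networks look in the newest picture that a camera, given by its name, has taken for a name from the list of things; names that differ only in an ending like _2 or _b are one class to them, and where a whole thing is asked for, a point or a joint stands for the part that bears it (a point fixed in the world has none). Each returns a list of dicts, best first, with "p" (0 to 1); they miss things now and then, are a little off and sometimes report something else, mostly with a low value. They report only what shows in the picture. A call takes as long as a camera call.
- cut_out(camera, thing): "region" (384x512 bool, what is visible of it) and "bbox" ([left, top, width, height] in pixels, round what is visible of it).
- spot_point(camera, thing): "position" ([row, column] in pixels: a listed point, or the origin of a listed thing).
The state is a dict: "t": time; "qpos": joint angles; "qd": joint speeds; "tau": joint torques, N m; "tcp_pos": TCP position; "eef_rot": TCP orientation; "contact_force": force on the tool from outside, world axes, zero at the start; "moment": the same for the moment, N m; "gripper_width": finger opening in m; "gripper_force": force on a finger pad.
Only numpy, scipy, OpenCV 4.12 (cv2) and the standard library are available. Lean on these libraries where they do the work, as an engineer would, in place of code of your own. Each camera call takes 0.05 s, during which the arm holds its last target. There are 200 camera calls.

## Task

The power unit on the violin maker's bench has tripped. With the fingertips, push its wooden dust shutter all the way open, reach down into the well it covered and press the sunken reset key fully in, then push the shutter fully shut again. Do not press the raised stop button, and leave the tools and pots where they are.

Things in the scene. Friction and masses are not known exactly. Their poses are not given: they have to be found in the camera images.
- unit: The power unit, a grey painted box fixed to the bench. Origin: on the bench top, at the foot of the box; z up. In its own frame the box spans x from -55 to +110 mm, y from -100 to +100 mm, and its flat deck is 60 mm above the bench. Two aluminium guide rails, 6 mm wide, stand 9 mm above the deck at x = -50 and +50 mm, from y = -95 to +95 mm; the deck between them is flat except for the well.
- well_mouth (a point): Centre of the mouth of the round well, level with the deck, at (0, -50, 60) mm in the unit's frame; axes as the unit's. The well is 50 mm in diameter with upright walls, 22 mm deep to its black floor. The shutter covers it at the start, so that it is then hidden or nearly so.
- key_top (a point): Centre of the top face of the sunken reset key: a flat round grey plastic disc 30 mm in diameter, in the middle of the well, its top 14 mm below the deck when up and 20 mm below when fully in.
- reset_key (a joint): Travel of the reset key in m: 0 up, 0.006 fully in (down). Springs back by itself; it takes about 1.5 N to start and 5 N to be fully in.
- shutter_top (a point): Centre of the top face of the dust shutter; axes as the unit's. The shutter is a plain light wooden block 90 mm (x) by 80 mm (y) by 20 mm high lying on the deck between the rails, top face 80 mm above the bench. It has no handle: it is pushed on its upright end faces, which lie 40 mm to either side of this point in y. It cannot be lifted off.
- shutter (a joint): Slide of the shutter in m along the unit's +y: 0 shut (its centre over the well), 0.085 fully open (against its stop). It stays where it is left; it takes about 2 N to slide. At the start it is between 0 and 0.02.
- stop_button (a joint): Travel of the stop button in m: 0 up, 0.005 pressed down; springs back. Not to be pressed.
- stop_top (a point): Centre of the top of the stop button: a raised grey round mushroom button 34 mm in diameter beside the shutter, at (80, -50) mm in the unit's frame, its top 80 mm above the bench.
- finger_plane: Bystander: tiny brass plane, 22 x 44 x 25 mm, standing loose on the unit's deck, beyond the rail on the unit's +x side. Origin: centre of its underside.
- spool_clamp: Bystander: wooden spool clamp standing on the bench off the unit's -y end, two discs 36 mm in diameter on a rod, 58 mm high. Origin: centre of its underside.
- gouge: Bystander: gouge lying on the bench in front of the unit (its -x side), 235 mm long along its own x, 22 mm high. Origin: on the bench under its ferrule, mid-length.
- oilstone: Bystander: sharpening stone on a wooden base, 70 x 170 x 26 mm, lying off the unit's +y end. Origin: centre of its underside.
- varnish_jar: Bystander: amber glass jar with steel cap, 56 mm in diameter, 80 mm high, on the bench on the unit's +x side. Origin: centre of its underside.
- mallet: Bystander: wooden mallet lying on the bench far to the robot's right, about 250 mm long, 56 mm high. Origin: on the bench under its head.
- mug: Bystander: blue ceramic mug, 80 mm in diameter, 90 mm high, far to the robot's left. Origin: centre of its underside.

How it is judged:
On the way, in this order (a step that is already met when the one before it is completed fails the run):
1. the shutter is pushed all the way open, within 15 mm of its stop (value of joint shutter above 0.07 m), for 0.1 s.
2. the sunken reset key is pressed fully in (at least 4.5 of its 6 mm) while the shutter is open (value of joint reset_key above 0.0045 m and value of joint shutter above 0.06 m), for 0.1 s.
3. the shutter is pushed fully shut again, with the key up (value of joint shutter below 0.006 m and value of joint reset_key below 0.002 m), for 0.2 s.
At the end, for the whole second after the job is handed in: The shutter is shut to within 6 mm, the reset key and the stop button are up (within 2 mm), and every bystander is within 20 mm of where it stood (all of step 3 and value of joint stop_button below 0.002 m and distance of each of finger_plane, spool_clamp, gouge, oilstone, varnish_jar, mallet, mug from where it was at the start of the episode below 0.02 m); the robot touches nothing.
It fails at once if the raised stop button is pressed (more than 2.5 mm) (value of joint stop_button above 0.0025 m).
It fails at once if a tool or pot (plane, clamp, gouge, stone, jar, mallet, mug) is lifted, carried or knocked more than 20 mm away (distance of any of finger_plane, spool_clamp, gouge, oilstone, varnish_jar, mallet, mug from where it was at the start of the episode above 0.02 m).
It also fails if it takes over 42 s, if anything falls off the work surface, if the arm or the gripper's body presses on something with over 40 N, if the wrist force passes 120 N, or if a joint passes its speed limit or range.

## Working session

There is one attempt and no reset: what is moved stays moved. The work goes in short steps, Python scripts to look and compute and a tool call to move; the robot and the scene stay as the last step left them, time stands still between calls to the robot, and variables do not carry over. Pictures are saved under pics/ and viewed, at most 10 in all, crops included, and the job is handed in when it is done.

Besides the shell and the picture viewer there is one more tool, called after "Request:" as name(argument=value, ...) on one line, values as JSON. send_rows: Moves the arm, as the interface text tells. Its arguments: {"type":"object","properties":{"increments":{"type":"array"},"grip_force":{"type":"number"}},"required":["increments"]}

```bash
mkdir -p pics
cat > h.py <<'E'
import numpy as np, cv2
from bench import monitor, optics, manip, cut_out, spot_point
from scipy.spatial.transform import Rotation as R
def campose(name):
    i=optics.camera_info(name)
    if name!='wrist': return i,np.array(i['pose'])
    s=monitor.read_state(); T=np.eye(4); T[:3,:3]=R.from_quat(s['eef_rot']).as_matrix(); T[:3,3]=s['tcp_pos']
    return i,T@np.array(i['mount'])
def ray(i,T,rc):
    u=cv2.undistortPoints(np.array([[[rc[1],rc[0]]]],float),np.array(i['intrinsics']),np.array(i['D']))[0,0]
    return T[:3,3],T[:3,:3]@np.array([u[0],u[1],1])
def atz(i,T,rc,z):
    o,d=ray(i,T,rc); return o+d*(z-o[2])/d[2]
def proj(i,T,P):
    Ti=np.linalg.inv(T); p=cv2.projectPoints(np.array(P,float).reshape(-1,3),cv2.Rodrigues(Ti[:3,:3])[0],Ti[:3,3],np.array(i['intrinsics']),np.array(i['D']))[0][:,0]
    return p
E
python3 - <<'E'
from h import *
Z=dict(unit=0,stop_top=.08,shutter_top=.08,finger_plane=.06,spool_clamp=0,gouge=0,oilstone=0,varnish_jar=0,well_mouth=.06)
ims=[]
for c in('top','side'):
    i,T=campose(c); im=optics.grab_frame(c); ims.append(im)
    for n,z in Z.items():
        for r in spot_point(c,n)[:2]: print(c,n,round(r['p'],2),np.round(r['position'],0),np.round(atz(i,T,r['position'],z),3))
cv2.imwrite('pics/a.png',cv2.resize(np.vstack(ims)[:,:,::-1],None,fx=.78,fy=.78))
cv2.imwrite('pics/top.png',ims[0][:,:,::-1]);cv2.imwrite('pics/side.png',ims[1][:,:,::-1])
print(monitor.read_state())
E
```

```text
top unit 0.57 [218. 400.] [ 0.474 -0.579  0.   ]
top unit 0.56 [202. 224.] [0.537 0.101 0.   ]
top stop_top 0.54 [175. 224.] [0.627 0.094 0.08 ]
top shutter_top 0.8 [197. 236.] [0.548 0.051 0.08 ]
top finger_plane 0.69 [202. 117.] [0.53  0.501 0.06 ]
top finger_plane 0.39 [194. 201.] [0.561 0.182 0.06 ]
top spool_clamp 0.64 [178. 259.] [ 0.633 -0.033  0.   ]
top gouge 0.7 [234. 237.] [0.413 0.048 0.   ]
top oilstone 0.74 [231. 183.] [0.423 0.259 0.   ]
top varnish_jar 0.79 [173. 197.] [0.652 0.208 0.   ]
top well_mouth 0.56 [194. 234.] [0.56  0.059 0.06 ]
side unit 0.71 [182. 238.] [0.537 0.094 0.   ]
side stop_top 0.64 [162. 269.] [0.64  0.078 0.08 ]
side shutter_top 0.96 [166. 242.] [0.554 0.072 0.08 ]
side shutter_top 0.6 [196. 199.] [ 0.413 -0.059  0.08 ]
side finger_plane 0.59 [153. 243.] [0.565 0.174 0.06 ]
side finger_plane 0.17 [198. 200.] [ 0.416 -0.041  0.06 ]
side spool_clamp 0.61 [206. 274.] [ 0.635 -0.042  0.   ]
side spool_clamp 0.21 [176. 244.] [ 0.562  0.125 -0.   ]
side gouge 0.71 [196. 197.] [0.405 0.04  0.   ]
side oilstone 0.94 [157. 202.] [0.428 0.261 0.   ]
side varnish_jar 0.58 [157. 263.] [ 0.642  0.224 -0.   ]
side well_mouth 0.93 [178. 245.] [0.558 0.033 0.06 ]
side well_mouth 0.22 [205. 271.] [ 0.617 -0.105  0.06 ]
{'t': 1.0, 'qpos': array([1.05415085e+00, 4.79810305e-02, 9.92125422e-02, 1.62198289e+00,
       2.11878183e-05, 1.44299453e+00]), 'qd': array([ 0.00062414, -0.00049633, -0.00053917,  0.00031339, -0.00067139,
        0.00102338]), 'tau': array([-4.64878576e-04, -3.38653529e+01,  3.20168602e+01,  1.07723052e-03,
       -1.00581556e-04, -6.33108286e-07]), 'tcp_pos': array([0.19904626, 0.485809  , 0.25032773]), 'eef_rot': array([ 1.93199299e-01,  9.81159534e-01,  2.46708797e-05, -2.93212650e-06]), 'contact_force': array([-0.0184684 ,  0.23265097, -0.33357812]), 'moment': array([-0.01628668,  0.00433631,  0.01291369]), 'gripper_force': 0.0, 'gripper_width': 0.08569572782732461}
```

View pics/a.png

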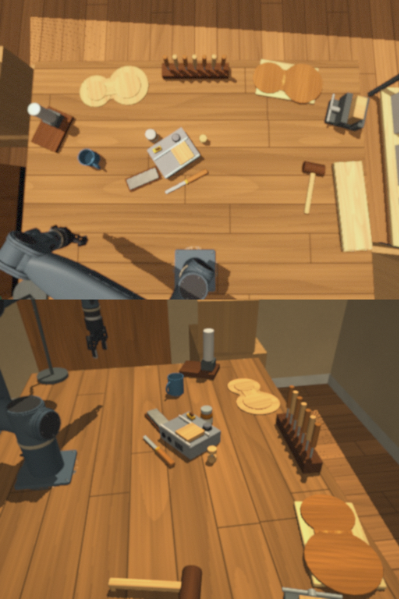

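The unit is yawed by roughly 30°, with its centre near (0.54, 0.10). I'll move the wrist camera above it for a closer look.

Request:
send_rows(increments=[0.035,-0.045,0.02,0,0,-0.13,1,0.07,-0.09,0.04,0,0,-0.26,1,0.105,-0.135,0.06,0,0,-0.39,1,0.14,-0.18,0.08,0,0,-0.52,1,0.175,-0.225,0.09,0,0,-0.65,1])

```text
t: 1.62
tcp_pos: [0.3752, 0.2595, 0.3419]
eef_rot: [0.498, 0.867, 0.001, 0.001]
contact_force: [0.6, 1.3, -0.4]
gripper_width: 0.0001
gripper_force: 0.0
```

Request:
send_rows(increments=[0.035,-0.045,0,0,0,0,1,0.07,-0.09,0,0,0,0,1,0.105,-0.135,0,0,0,0,1,0.13,-0.17,0,0,0,0,1,0.13,-0.17,0,0,0,0,1])

```text
t: 2.25
tcp_pos: [0.5053, 0.0883, 0.3393]
eef_rot: [0.498, 0.867, -0.001, -0.0]
contact_force: [-0.6, 0.0, -1.4]
gripper_width: -0.0001
gripper_force: 0.0
```

Run:
```python
from h import *
Z=dict(unit=0,stop_top=.08,shutter_top=.08,finger_plane=.06,spool_clamp=0,gouge=0,oilstone=0,varnish_jar=0,well_mouth=.06)
c='wrist'
i,T=campose(c); im=optics.grab_frame(c)
print(T.round(3),np.array(i['mount']).round(3)); s=monitor.read_state(); print(s['tcp_pos'],s['eef_rot'],s['qpos'],s['t'])
np.savez('w1.npz',T=T)
for n,z in Z.items():
    for r in spot_point(c,n)[:2]: print(c,n,round(r['p'],2),np.round(r['position'],0),np.round(atz(i,T,r['position'],z),3))
cv2.imwrite('pics/w1.png',im[:,:,::-1])
```

```text
[[ 0.864  0.485  0.138  0.471]
 [ 0.504 -0.83  -0.238  0.149]
 [-0.001  0.276 -0.961  0.463]
 [ 0.     0.     0.     1.   ]] [[ 0.001 -0.961 -0.276  0.07 ]
 [ 1.     0.001  0.001  0.001]
 [-0.001 -0.276  0.961 -0.124]
 [ 0.     0.     0.     1.   ]]
[0.50440805 0.08975361 0.33974779] [ 4.97564043e-01  8.67426980e-01 -1.68634663e-04 -6.54962562e-04] [4.48983615e-02 6.00623918e-02 2.92462649e-01 1.80448323e+00
 4.17384410e-04 1.08647486e+00] 2.3
wrist unit 0.74 [166. 268.] [0.534 0.086 0.   ]
wrist stop_top 0.55 [203. 328.] [0.627 0.093 0.08 ]
wrist shutter_top 0.82 [198. 274.] [0.554 0.06  0.08 ]
wrist finger_plane 0.95 [132. 325.] [0.57  0.178 0.06 ]
wrist finger_plane 0.41 [132. 366.] [0.622 0.207 0.06 ]
wrist spool_clamp 0.44 [247. 277.] [ 0.627 -0.037  0.   ]
wrist gouge 0.73 [154. 198.] [0.421 0.044 0.   ]
wrist oilstone 0.57 [ 38. 267.] [0.431 0.254 0.   ]
wrist varnish_jar 0.87 [132. 367.] [0.646 0.217 0.   ]
wrist varnish_jar 0.36 [153. 197.] [0.419 0.044 0.   ]
wrist well_mouth 0.57 [203. 273.] [0.562 0.047 0.06 ]
```

View pics/w1.png

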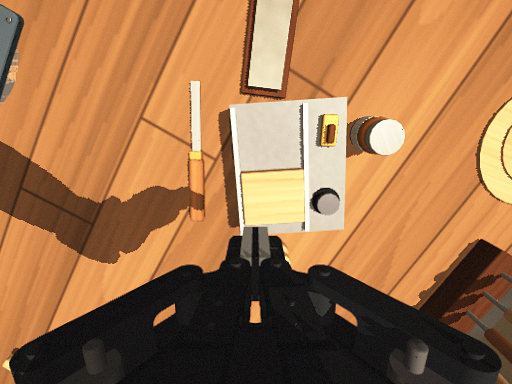

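The wrist picture shows the deck corners at about (232,105), (346,97) and (344,229). The shutter's far edge runs from (242,171) to (305,168), and the stop button is at (326,201). Next I'll fit the unit's pose.

Run:
```python
from h import *
from scipy.optimize import least_squares
i=optics.camera_info('wrist'); T=np.load('w1.npz')['T']
px=np.array([[231,105],[346,97],[344,229],[326,202],[242,172],[304,169],[304,223]],float)
def L(s):return np.array([[-55,100,60],[110,100,60],[110,-100,60],[80,-50,80],[-45,-10+s,80],[45,-10+s,80],[45,-90+s,80]])/1000
def P(v):
    A=R.from_euler('z',v[2]).as_matrix(); return L(v[3]*1000)@A.T+[v[0],v[1],0]
f=lambda v:(proj(i,T,P(v))-px).ravel()
r=least_squares(f,[.54,.09,.5,.0],loss='soft_l1'); v=r.x
print(v,np.degrees(v[2])); print(f(v).reshape(-1,2).round(1))
A=R.from_euler('z',v[2]).as_matrix()
for n,p in dict(pre=(0,-125,0),key=(0,-50,0),post=(0,95,0),face=(0,-90+v[3]*1000,0)).items(): print(n,(A@(np.array(p)/1000)+[v[0],v[1],0]).round(4))
print('closing line deg',np.degrees(np.arctan2(*(R.from_quat(monitor.read_state()['eef_rot']).as_matrix()[[1,0],1]))))
im=cv2.imread('pics/w1.png')
G=[(x,y,60) for x in(-55,110) for y in(-100,100)]+[(x,y,69) for x in(-50,50) for y in(-95,95)]
for p in proj(i,T,np.vstack([P(v),np.array(G)/1000@A.T+[v[0],v[1],0]])): cv2.circle(im,tuple(int(round(a)) for a in p),1,(0,0,255),-1)
cv2.imwrite('pics/fit.png',cv2.resize(im[60:260,180:420],None,fx=3,fy=3,interpolation=cv2.INTER_NEAREST))
```

```text
[0.53455909 0.08891474 0.58978447 0.01514427] 33.79216074723551
[[-1.9 -0.9]
 [ 1.1 -0.2]
 [-0.6  0.2]
 [ 2.2  2.5]
 [-1.4  0.9]
 [-0.   0.1]
 [ 0.6 -1.4]]
pre [ 0.6041 -0.015   0.    ]
key [0.5624 0.0474 0.    ]
post [0.4817 0.1679 0.    ]
face [0.5762 0.0267 0.    ]
closing line deg 30.55596153539175
```

View pics/fit.png

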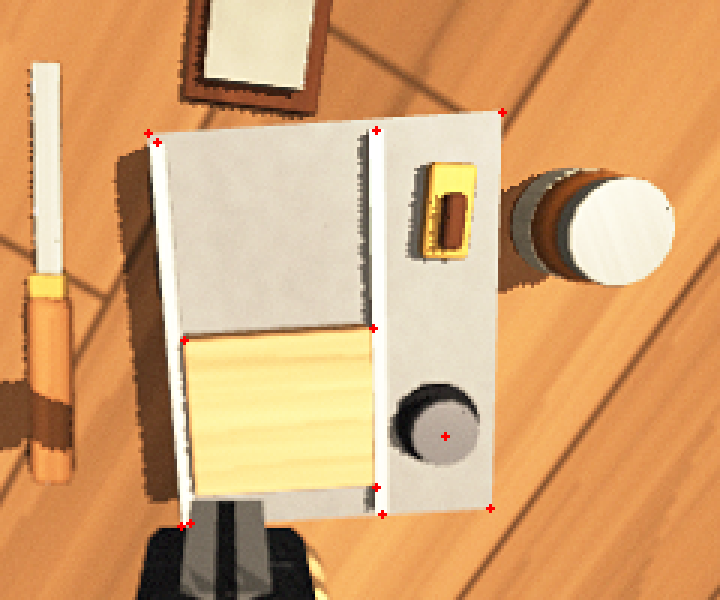

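The fit matches to within 2-3 mm: yaw 33.8°, slide about 15 mm. I'll move to just off the −y end and lower the tips to about 8 mm above the deck.

Request:
send_rows(increments=[0.03,-0.03,-0.03,0,0,0.02,1,0.06,-0.06,-0.06,0,0,0.04,1,0.0885,-0.088,-0.11,0,0,0.056,1,0.0885,-0.088,-0.16,0,0,0.056,1,0.0885,-0.088,-0.2,0,0,0.056,1])

```text
t: 3.38
tcp_pos: [0.5918, 0.0026, 0.1374]
eef_rot: [0.472, 0.882, -0.0, -0.001]
contact_force: [0.4, -0.7, 0.4]
gripper_width: -0.0001
gripper_force: 0.0
```

Request:
send_rows(increments=[0,0,-0.03,0,0,0,1,0,0,-0.052,0,0,0,1,0,0,-0.052,0,0,0,1])

```text
t: 3.75
tcp_pos: [0.5903, 0.0033, 0.0857]
eef_rot: [0.472, 0.882, -0.001, -0.003]
contact_force: [0.4, -0.8, -0.0]
gripper_width: -0.0001
gripper_force: 0.0
```

Run:
```python
from h import *
s=monitor.read_state(); print(s['tcp_pos'],s['eef_rot'],s['contact_force'])
im=optics.grab_frame('wrist')
cv2.imwrite('pics/w2.png',im[:,:,::-1])
```

```text
[0.59034048 0.00332225 0.08566187] [ 0.47167471  0.88176824 -0.00104658 -0.00257847] [ 0.36657521 -0.77355657 -0.00964708]
```

View pics/w2.png

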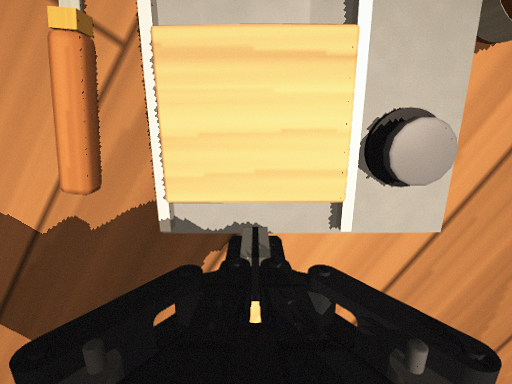

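The fingers are centred between the rails, with the shutter face just ahead at row 202. I'll push along the unit's +y.

Request:
send_rows(increments=[-0.009,0.0135,0,0,0,0,1,-0.018,0.027,0,0,0,0,1,-0.027,0.0405,0,0,0,0,1,-0.036,0.0535,0,0,0,0,1,-0.0445,0.0665,0,0,0,0,1])

```text
t: 4.42
tcp_pos: [0.5481, 0.0703, 0.0893]
eef_rot: [0.472, 0.882, 0.0, 0.001]
contact_force: [1.4, -1.4, 2.2]
gripper_width: 0.0001
gripper_force: 1.5
```

Run:
```python
from h import *
s=monitor.read_state(); d=np.array(s['tcp_pos'])[:2]-[.5346,.0889]; print(s['tcp_pos'],s['contact_force'],'local',d@[.831,.556],d@[-.556,.831])
im=optics.grab_frame('wrist')
cv2.imwrite('pics/w3.png',im[:,:,::-1])
```

```text
[0.54807068 0.07026692 0.08928738] [ 1.39290809 -1.39127343  2.2059979 ] local 0.0008341431531832429 -0.0229737906427857
```

View pics/w3.png

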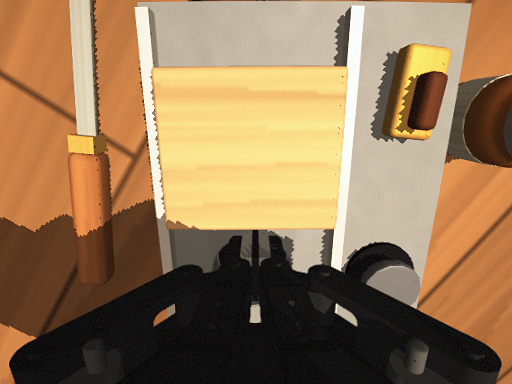

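The shutter is moving, and its face touches the fingers at row 228. I'll push on to the stop.

Request:
send_rows(increments=[-0.003,0.004,0,0,0,0,1,-0.0055,0.0085,0,0,0,0,1,-0.007,0.0105,0,0,0,0,1,-0.007,0.0105,0,0,0,0,1])

```text
t: 4.97
tcp_pos: [0.5433, 0.0762, 0.0884]
eef_rot: [0.473, 0.881, -0.003, 0.004]
contact_force: [5.7, -9.4, -0.5]
gripper_width: -0.0004
gripper_force: 5.4
```

The force rose to 11 N, so the shutter is against its stop, and the finger position agrees with the fit. I'll back off to over the well.

Request:
send_rows(increments=[0.0065,-0.0105,0.006,0,0,0,1,0.014,-0.022,0.012,0,0,0,1,0.021,-0.033,0.012,0,0,0,1,0.021,-0.033,0.012,0,0,0,1])

```text
t: 5.48
tcp_pos: [0.5624, 0.046, 0.1001]
eef_rot: [0.473, 0.881, 0.0, -0.0]
contact_force: [-0.7, -0.1, 0.3]
gripper_width: -0.0002
gripper_force: 0.0
```

Run:
```python
from h import *
s=monitor.read_state(); d=np.array(s['tcp_pos'])[:2]-[.5346,.0889]; print(s['tcp_pos'],s['contact_force'],'local',d@[.831,.556],d@[-.556,.831])
im=optics.grab_frame('wrist')
cv2.imwrite('pics/w4.png',cv2.resize(im[180:300,150:400,::-1],None,fx=3,fy=3))
i,T=campose('side');optics.grab_frame('side')
for n,z in(('well_mouth',.06),('key_top',.046),('shutter_top',.08)):
  for r in spot_point('side',n)[:1]:
    p=atz(i,T,r['position'],z)[:2]-[.5346,.0889];print(n,r['p'],p@[.831,.556],p@[-.556,.831])
```

```text
[0.56239452 0.04596646 0.10009387] [-0.73291331 -0.148808    0.29891228] local -0.0007738039015315647 -0.051131525286508016
well_mouth 0.57 -0.004976159115240603 -0.052311548695720744
key_top 0.45 -0.013752418725951409 -0.06106266174722285
shutter_top 0.92 0.010141972790361203 0.043705697782387684
```

View pics/w4.png

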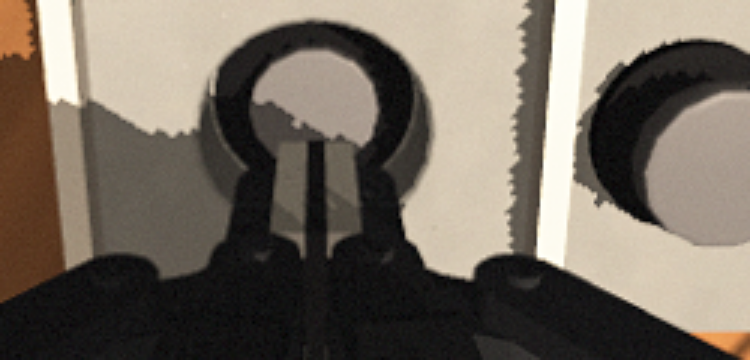

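The well is open with the key visible, and the fingers are laterally centred on it. I'll descend to the key.

Request:
send_rows(increments=[0,0.001,-0.01,0,0,0,1,0,0.001,-0.02,0,0,0,1,0,0.001,-0.028,0,0,0,1,0,0.001,-0.033,0,0,0,1])

```text
t: 6.22
tcp_pos: [0.5614, 0.0479, 0.0661]
eef_rot: [0.472, 0.882, -0.0, -0.001]
contact_force: [0.5, -0.6, 0.6]
gripper_width: 0.0001
gripper_force: 0.0
```

Request:
send_rows(increments=[0,0,-0.003,0,0,0,1,0,0,-0.006,0,0,0,1,0,0,-0.008,0,0,0,1,0,0,-0.008,0,0,0,1])

```text
t: 6.72
tcp_pos: [0.5618, 0.0478, 0.0597]
eef_rot: [0.472, 0.882, -0.0, -0.0]
contact_force: [-3.2, 0.3, 4.9]
gripper_width: -0.0004
gripper_force: 2.2
```

Request:
send_rows(increments=[0,0,-0.002,0,0,0,1,0,0,-0.003,0,0,0,1,0,0,-0.003,0,0,0,1])

```text
t: 7.1
tcp_pos: [0.5621, 0.0478, 0.0589]
eef_rot: [0.472, 0.882, 0.0, 0.0]
contact_force: [-7.7, -0.0, 14.0]
gripper_width: -0.0001
gripper_force: 6.6
```

The force is 14 N at the bottom, so the key is fully in. I'll lift out and cross over the shutter to its +y side.

Request:
send_rows(increments=[0,0,0.02,0,0,0,1,0,0,0.05,0,0,0,1,0,0,0.085,0,0,0,1,-0.0165,0.025,0.085,0,0,0,1,-0.035,0.052,0.085,0,0,0,1])

```text
t: 7.72
tcp_pos: [0.5283, 0.1001, 0.142]
eef_rot: [0.472, 0.881, 0.001, 0.002]
contact_force: [-0.5, 0.5, -1.3]
gripper_width: 0.0001
gripper_force: 0.0
```

Request:
send_rows(increments=[-0.016,0.024,0,0,0,0,1,-0.032,0.048,0,0,0,0,1,-0.048,0.0725,0,0,0,0,1,-0.048,0.0725,0,0,0,0,1])

```text
t: 8.22
tcp_pos: [0.4788, 0.1737, 0.1411]
eef_rot: [0.471, 0.882, 0.0, 0.0]
contact_force: [0.6, -1.0, 0.8]
gripper_width: 0.0001
gripper_force: 0.0
```

Run:
```python
from h import *
s=monitor.read_state(); d=np.array(s['tcp_pos'])[:2]-[.5346,.0889]; print(s['tcp_pos'],s['contact_force'],s['qpos'],'local',d@[.831,.556],d@[-.556,.831])
```

```text
[0.47881131 0.17366238 0.14111262] [ 0.60960511 -1.03882182  0.83324923] [ 2.16117597e-01  9.60495485e-03 -1.56984951e-01  1.40295988e+00
  1.57402724e-04  1.19606851e+00] local 0.0007674842777373389 0.10145604990181387
```

Request:
send_rows(increments=[0,0,-0.025,0,0,0,1,0,0,-0.054,0,0,0,1,0,0,-0.054,0,0,0,1,0.008,-0.012,-0.054,0,0,0,1,0.016,-0.024,-0.054,0,0,0,1])

```text
t: 8.85
tcp_pos: [0.496, 0.1481, 0.0883]
eef_rot: [0.472, 0.882, 0.001, -0.0]
contact_force: [-1.5, 2.2, -1.1]
gripper_width: 0.0001
gripper_force: 1.5
```

Request:
send_rows(increments=[0.008,-0.0125,0,0,0,0,1,0.0165,-0.025,0,0,0,0,1,0.025,-0.0375,0,0,0,0,1,0.031,-0.046,0,0,0,0,1,0.034,-0.051,0,0,0,0,1])

```text
t: 9.48
tcp_pos: [0.5298, 0.0966, 0.0877]
eef_rot: [0.472, 0.882, 0.0, 0.0]
contact_force: [-0.3, 2.5, 1.1]
gripper_width: 0.0001
gripper_force: 1.2
```

Request:
send_rows(increments=[0.002,-0.0035,0,0,0,0,1,0.004,-0.0065,0,0,0,0,1,0.006,-0.0095,0,0,0,0,1,0.0065,-0.01,0,0,0,0,1,0.0065,-0.01,0,0,0,0,1])

```text
t: 10.1
tcp_pos: [0.5337, 0.0896, 0.0873]
eef_rot: [0.471, 0.882, 0.001, -0.003]
contact_force: [-4.1, 8.0, 4.0]
gripper_width: -0.0001
gripper_force: 4.2
```

There is 9 N at the expected position, so the shutter is shut against its stop. I'll back off, lift and check.

Request:
send_rows(increments=[-0.008,0.012,0,0,0,0,1,-0.014,0.021,0.02,0,0,0,1,-0.014,0.021,0.07,0,0,0,1,-0.014,0.021,0.12,0,0,0,1,-0.014,0.021,0.17,0,0,0,1])

```text
t: 10.72
tcp_pos: [0.5211, 0.1078, 0.2584]
eef_rot: [0.472, 0.882, -0.001, 0.001]
contact_force: [0.2, -0.3, 0.3]
gripper_width: 0.0001
gripper_force: 0.0
```

Request:
send_rows(increments=[-0.02,-0.02,0.03,0,0,0,1,-0.04,-0.04,0.06,0,0,0,1,-0.06,-0.06,0.08,0,0,0,1,-0.06,-0.06,0.08,0,0,0,1])

```text
t: 11.22
tcp_pos: [0.4614, 0.0471, 0.3398]
eef_rot: [0.473, 0.881, 0.0, 0.003]
contact_force: [-0.4, 0.2, 0.0]
gripper_width: 0.0001
gripper_force: 0.0
```

Run:
```python
from h import *
s=monitor.read_state(); print(s['tcp_pos'],s['contact_force'],s['t'])
i,T=campose('wrist');im=optics.grab_frame('wrist').copy()
A=R.from_euler('z',.5898).as_matrix()
for p in proj(i,T,np.array([(x,y,80) for x in(-45,45) for y in(-90,-10)])/1000@A.T+[.5346,.0889,0]): cv2.circle(im,tuple(int(round(a)) for a in p),1,(255,0,0),-1)
cv2.imwrite('pics/w5.png',im[:,:,::-1])
```

```text
[0.4613887  0.04705392 0.33978035] [-0.40466894  0.15519733  0.04288148] 11.225
```

View pics/w5.png

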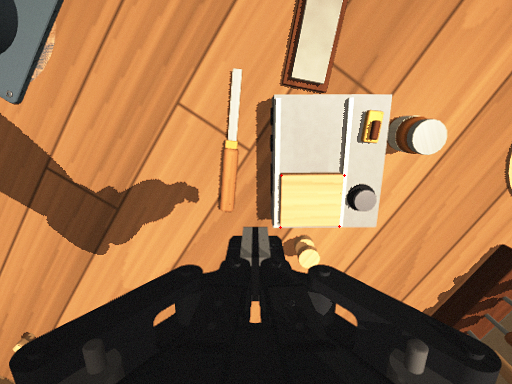

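The shutter covers the predicted shut outline (rows 174-227), and the plane, spool, gouge, stone and jar look undisturbed. I'm handing in the job.

```bash
python3 -c "
from h import *
print(manip.job_done())"
```

```text
the job is handed in; nothing more can be done
None
```

The job is handed in: I pushed the shutter fully open, pressed the reset key to the bottom (14 N), pushed the shutter fully shut again, and left the stop button and the tools and pots untouched; no verdict was returned.

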